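Seat a filter cell on the centring station

TASK

Get the filter cell seated for its measurement: slide the black transport lock on the station out to its end stop, away from the cell, then turn the knurled cell on its spigot until its hidden keyways drop over the pins, and push it fully home against its spring, flat on the station. Do not lift the cell off the station and leave the other things on the bench where they are; the job finishes while you are still gripping the cell and holding it pushed home.

Things in the scene. Friction and masses are not known exactly. Their poses are not given: they have to be found in the camera images.
- station: Grey instrument base fixed to the bench: a block 116 x 116 mm (blue foot 124 x 124 x 8 mm), flat top 45 mm above the bench, with a rail arm 76 mm wide, equally high, reaching 160 mm from the centre along its +y; a stop bar 12 mm high at the arm's end. Origin: under the block's centre, on the bench; z up, x and y along the sides.
- seat (a point): Centre of the station's flat top, 45 mm above the bench, where the cell's underside must end; axes as the station's. A spigot (32 mm diameter, 28 mm high), hidden inside the cell, stands here with three pins a third of a turn apart. Which way the pins point is hidden, differs every time and has nothing to do with the station's yaw.
- cell: Loose round filter cell: a knurled aluminium collar, 58 mm diameter, 52 mm high, glass in its top, 0.2 to 0.4 kg, over the spigot with 1.5 mm play. Origin: centre of its underside. It starts standing on the pins, underside 10 mm above the seat, and turns freely either way. Grip its upper 18 mm, anywhere round it.
- cell_top (a point): Centre of the cell's top face, 52 mm above its underside. Inside are three keyways a third of a turn apart, with 0.09 rad play each way over the pins: engagement is 0.4 to 1.7 rad from the start, whichever way it is turned. Engaged, it sinks 5 mm freely, then meets a sprung plunger; the last 5 mm take 1 to 7 N of push to a hard stop on the seat. It springs back if let go, and no longer turns.
- lock (a joint): Transport lock slide, m: 0 locked (its flat steel fork, 56 mm wide, lies under the cell's rim and lets the cell sink no more than 2 mm), 0.040 out at the end stop. Starts at 0 to 0.005, moves along the station's +y, away from the cell, with about 1.5 N friction; stays where it is left.
- lock_grip (a point): Centre of the top face of the lock's black grip block, 79 mm above the bench; the block is 24 mm along the station's x, 14 mm along its y, 26 mm high, on the fork's flat plate (8 mm above the station's top). It starts 80 to 85 mm from the cell's axis and ends 120 mm from it. Axes as the station's.
- spare_lens: Bystander: spare lens in a black barrel, 42 mm diameter, 22 mm high; origin under its centre.
- cleaner: Bystander: amber bottle, 44 mm diameter, 110 mm high; origin under its centre.
- gauge: Bystander: steel ring gauge, 60 mm diameter, 16 mm high, lying flat; origin under its centre.
- driver: Bystander: screwdriver 150 mm long lying on the bench; origin under its middle.

How it is judged (in metres and radians):
On the way, in this order (a step that is already met when the one before it is completed fails the run):
1. the transport lock is at its end stop (within 4 mm) while the cell still stands up on the pins (value of joint lock above 0.036 m and z of cell in the frame of seat above 0.0075 m), for 0.1 s.
2. the cell's keyways have dropped over the pins: its underside is less than 6.5 mm above the seat, centred on the spigot (z of cell in the frame of seat below 0.0065 m and horizontal distance between cell and seat below 0.004 m and value of joint lock above 0.034 m), for 0.1 s.
At the end, for the whole second after the job is handed in: The fingers are still on the cell (more than 3 N) and hold it pushed home and still: underside within 2 mm of the seat, centred within 4 mm, tilted less than 0.08 rad; the transport lock is within 6 mm of its end stop (z of cell in the frame of seat between -0.003 and 0.002 m and horizontal distance between cell and seat below 0.004 m and angle between cell's own z axis and vertical below 0.08 rad and contact force between the fingers and cell above 3 N and linear speed of cell below 0.02 m/s and value of joint lock above 0.034 m); the arm keeps its last pose, push and grip.
It fails at once if the cell is lifted off the station (its underside more than 22 mm above the seat) (z of cell in the frame of seat above 0.022 m).
It fails at once if another thing on the bench is moved by more than 30 mm (distance of any of spare_lens, cleaner, gauge, driver from where it was at the start of the episode above 0.03 m).
It also fails if it takes over 64 s, if anything falls off the work surface, if the arm or the gripper's body presses on something with over 40 N, if the wrist force passes 120 N, or if a joint passes its speed limit or range.

ROBOT

A 6-joint arm with a two-finger parallel gripper is mounted at the origin on the work surface. World frame = base frame: x ahead of the robot, y to its left, z up, the work surface at z = 0. Lengths are in m, angles in degrees, forces in N, time in s.
With the tool pointing down it reaches from about 0.35 to 0.875 m from the base axis. Payload 4.2 kg.
Tool frame: the origin (TCP) lies midway between the tips of the shut fingers; the grasp point (between the pads) lies 19 mm behind it; z points along the fingers, y is the line along which they close (so a half turn about z gives the same grasp; the last joint's range is limited). The gripper opens to 87 mm and grips with 3 to 60 N. Pads are 19 mm wide; open, the fingers measure 117 mm over their backs; the gripper's body (75 mm by 190 mm) begins 51 mm behind the grasp point.
Start: joints at [88.098, 22.042, 0.453, 0, -68.411, -14.817], TCP at [0.18, 0.599, 0.223] pointing down, gripper open.
Joint ranges: [-179.83, 179.83], [-69.29, 118.12], [-61.27, 80.66], [-181.25, 117.63], [-171.15, -9.14], [-177.46, 177.46]. Speed limits (degrees/s): [159.86, 159.86, 180, 180, 180, 180].

INTERFACE

Orientations are given as a 3x3 rotation matrix whose columns are the frame's x, y, z axes.
In Python, from station import r gives the robot as it stands.
- The arm moves only by the tool send_path, called after "Call:" as a command line: name --argument value ..., lists and objects as JSON in quotes. Schema: {"type":"object","properties":{"increments":{"type":"array","items":{"type":"number"},"minItems":7,"maxItems":56},"only":{"type":"string"},"quiet":{"type":"boolean"},"lines":{"type":"string"}},"required":["increments"],"additionalProperties":false}. increments is one flat list of numbers that holds 1 to 8 rows one after another, with no inner brackets; each row has 7 numbers: the opening from 0.0 (shut) to 1.0 (fully open), then dx, dy, dz in units of 50 mm, then a rotation vector rx, ry, rz in units of 2 degrees; each row is the pose to reach, as a shift and turn from the pose commanded when the call began, along the tool's axes at that moment; what a row does not reach only later rows make up. A row lasts 1/10 s, in which the tool goes at most 0.05 m and 8.59 degrees, less where a joint would pass 70% of its speed; a pose out of reach is approached as far as the arm can. The fingers move at their own pace and stop on an object; the grip force is fixed at half the most. Time passes only in rows, so rows that do not move let the fingers close. The tool returns the time, the measured TCP pose, the force, the opening and the grip force at its end. only (a regular expression) keeps the lines of the reply that match it, lines (a string "A,B") keeps lines A to B, and quiet returns only ok. Input that does not fit is refused with a message, and nothing moves.
- r.sense(): the state, without advancing time (a new reading comes with each control period).
- r.capture(name): name is "scene" or "top" or "wrist"; returns a dict with "pixels" (384x512x3 uint8, red, green, blue), "z_map" (384x512 float32, m along the optical axis (not along the pixel's ray), 0 where there is no reading), "K" (3x3 intrinsics, pixels), "world_from_camera" (4x4, takes a point from camera to world coordinates). Camera axes: x right, y up, looking along -z (the intrinsics and any distortion apply to the point x, -y, -z); pixel columns grow to the right and rows downward; lengths in m; the calibration is good to about 2 mm. A picture is of the moment at which its call begins.
- r.finish_job(): hands the job in; it is judged then, once.
The state is a dict: "time_s": time; "joints": joint angles; "joint_velocities": joint speeds; "effort": joint torques, N m; "tcp_pos": TCP position; "ee_rot": TCP orientation; "wrist_force": force on the tool from outside, world axes, zero at the start; "moment": the same for the moment, N m; "gripper_width": opening from 0.0 (shut) to 1.0 (fully open); "gripper_force": force on a finger pad.
Only numpy, scipy, OpenCV 4.12 (cv2) and the standard library are available. Lean on these libraries where they do the work, as an engineer would, in place of code of your own. Each camera call takes 0.05 s, during which the arm holds its last target. There are 200 camera calls.

## Working session

There is one attempt and no reset: what is moved stays moved. The work goes in short steps, Python scripts to look and compute and a tool call to move; the robot and the scene stay as the last step left them, time stands still between calls to the robot, and variables do not carry over. Pictures are saved under pics/ and viewed, at most 10 in all, crops included, and the job is handed in when it is done.

```bash
mkdir -p pics; ls
```

Run:
```python
from station import r
import cv2,numpy as np
s=r.sense();print(s['time_s'],s['tcp_pos'],np.round(s['ee_rot'],3).tolist(),s['gripper_width'])
for n in ("scene","top"):
    c=r.capture(n);cv2.imwrite(f"pics/{n}0.png",c["pixels"][:,:,::-1]);np.savez(f"{n}0.npz",**c)
    print(n,c["K"].tolist(),np.round(c["world_from_camera"],3).tolist())
a=[cv2.imread(f"pics/{n}0.png") for n in("scene","top")]
cv2.imwrite("pics/both.png",cv2.resize(np.vstack(a),(0,0),fx=.78,fy=.78))
```

```text
pics
station.py
0.0 [0.1795938  0.59801327 0.22146974] [[0.958, -0.288, -0.001], [-0.288, -0.958, -0.002], [0.0, 0.002, -1.0]] 1.0001571165225012
scene [[450.0611423337963, 0.0, 255.19596166673657], [0.0, 450.0611423337963, 191.46143721007832], [0.0, 0.0, 1.0]] [[0.281, -0.751, 0.598, 1.228], [0.96, 0.208, -0.19, -0.259], [0.018, 0.627, 0.779, 0.916], [0.0, 0.0, 0.0, 1.0]]
top [[472.307500049308, 0.0, 258.9831963945716], [0.0, 472.307500049308, 194.0182001204978], [0.0, 0.0, 1.0]] [[-0.031, 0.996, -0.079, 0.499], [-1.0, -0.03, 0.009, -0.042], [0.006, 0.079, 0.997, 1.136], [0.0, 0.0, 0.0, 1.0]]
```

View pics/top0.png

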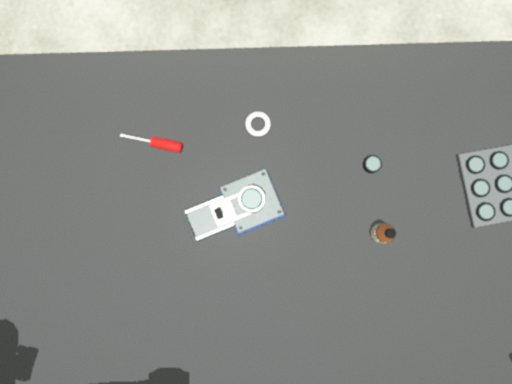

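The top view shows the cell at about (252,199), the black grip block at (219,213), and the rail arm running left to (190,225). The bystanders are well clear. Next I'll measure these points.

Create h.py:
```python
import numpy as np,cv2
def ray(c,u,v,h):
    K,T=c["K"],c["world_from_camera"]
    d=np.array([(u-K[0,2])/K[0,0],-(v-K[1,2])/K[1,1],-1.]); d=T[:3,:3]@d
    return T[:3,3]+d*(h-T[2,3])/d[2]
def pts(c):
    K,T=c["K"],c["world_from_camera"];z=c["z_map"];v,u=np.mgrid[:z.shape[0],:z.shape[1]]
    P=np.stack([(u-K[0,2])/K[0,0]*z,-(v-K[1,2])/K[1,1]*z,-z],-1)
    return P@T[:3,:3].T+T[:3,3]
```

Run:
```python
from h import *
for n in("top","scene"):
    c=np.load(n+"0.npz");P=pts(c);im=c["pixels"].astype(int)
    near=(np.hypot(P[...,0]-.5,P[...,1]+.03)<.25)&(c["z_map"]>0)
    m=near&(P[...,2]>.098)&(P[...,2]<.118)
    nl,L,S,C=cv2.connectedComponentsWithStats(m.astype(np.uint8))
    for i in range(1,nl):
        if S[i,4]>30:
            q=P[L==i];(cx,cy),rr=cv2.minEnclosingCircle(q[:,:2].astype(np.float32));print(n,"cell",S[i],cx,cy,rr,np.median(q[:,2]),ray(c,*C[i],.107))
    m=near&(im.max(-1)<60)&(P[...,2]>.065)&(P[...,2]<.09)
    nl,L,S,C=cv2.connectedComponentsWithStats(m.astype(np.uint8))
    for i in range(1,nl):
        if S[i,4]>15: print(n,"grip",S[i],ray(c,*C[i],.079),np.median(P[L==i],0))
    m=near&(P[...,2]>.037)&(P[...,2]<.065)
    q=P[m][:,:2].astype(np.float32);R=cv2.minAreaRect(q);print(n,"station",R,cv2.boxPoints(R).round(3).tolist())
```

Run:
```python
import cv2
a=cv2.imread('pics/top0.png')[150:260,160:310];b=cv2.imread('pics/scene0.png')
import numpy as np
cv2.imwrite('pics/c.png',np.vstack([cv2.resize(a,(280,205),interpolation=2),cv2.resize(b,(512,384))[:, :]]) if 0 else b)
```

```text
top cell [238 186  26  27 548] 0.5702122449874878 -0.03248762711882591 0.028965219855308533 0.10765890261883182 [ 0.57007713 -0.03247654  0.107     ]
top station ((0.5523579716682434, 0.014278151094913483), (0.11718743294477463, 0.21612367033958435), 20.760805130004883) [[0.45899999141693115, 0.0949999988079071], [0.5360000133514404, -0.1080000028014183], [0.6449999809265137, -0.06599999964237213], [0.5690000057220459, 0.13600000739097595]]
scene cell [251 170  25  21 396] 0.5728446245193481 -0.03277194872498512 0.030263680964708328 0.10649437969790287 [ 0.5766134  -0.03390778  0.107     ]
scene grip [284 168   9  11  63] [0.55058423 0.03935756 0.079     ] [0.54801282 0.04062564 0.07611432]
scene station ((0.5562198162078857, 0.014794424176216125), (0.11890404671430588, 0.21785971522331238), 19.561214447021484) [[0.46399998664855957, 0.09799999743700027], [0.5370000004768372, -0.1080000028014183], [0.6489999890327454, -0.06800000369548798], [0.5759999752044678, 0.13699999451637268]]
```

View pics/scene0.png

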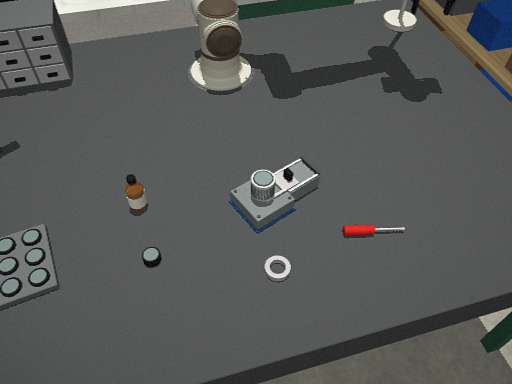

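Add to h.py:
```python
from scipy.spatial.transform import Rotation as Ro
def go(s,p,head):   # tool-frame shift and turn to reach p, tool y heading (deg), pointing down
    R=np.array(s['ee_rot']);a=np.radians(head);y=np.array([np.cos(a),np.sin(a),0]);z=np.array([0,0,-1.])
    G=np.c_[np.cross(y,z),y,z]
    print("d",(R.T@(np.array(p)-s['tcp_pos'])).round(4),"rot",np.degrees(Ro.from_matrix(R.T@G).as_rotvec()).round(2))
```

Run:
```python
from h import *;from station import r
s=r.sense();c=np.array([.571,-.033]);d=np.array([-.347,.938])
for h in(20.3,-159.7): go(s,[*(c+.0825*d),.16],h)
```

```text
d [0.5068 0.4257 0.0625] rot [ 7.0000e-02  1.2000e-01 -1.2703e+02]
d [0.5068 0.4257 0.0625] rot [ 0.1  -0.06 52.97]
```

Careful with the scale: shifts go in units of 50 mm and turns go in units of 2 degrees. That gives: 0.05 m is 1, 0.29 m is 5.8, 8 degrees is 4.

Call:
send_path --increments '[1,1,0.84,0,0,0,4,1,1.7,1.42,0,0,0,8,1,2.4,2,0,0,0,12,1,3.1,2.6,0,0,0,16,1,3.8,3.2,0,0,0,20,1,4.5,3.8,0,0,0,23.5,1,5.2,4.36,0,0,0,26.5,1,5.8,4.88,0,0,0,26.5]'

```text
time_s: 0.9
tcp_pos: [0.3879, 0.2794, 0.2224]
ee_rot: [[0.345, -0.939, -0.0], [-0.939, -0.345, -0.0], [0.0, 0.0, -1.0]]
wrist_force: [0.7, 0.7, -0.5]
gripper_width: 1.002
gripper_force: 0.0
```

Run:
```python
from h import *;from station import r
s=r.sense();print(s['joints']);c=np.array([.571,-.033]);d=np.array([-.347,.938])
go(s,[*(c+.0825*d),.16],-159.7)
```

```text
[ 5.52894295e+01  7.62065233e+00 -1.94041755e+01 -8.68898118e-03
 -6.30018897e+01 -3.51285822e+01]
d [ 0.2738 -0.0641  0.0624] rot [ 0.03 -0.01 -0.14]
```

Call:
send_path --increments '[1,0.8,-0.18,0.12,0,0,0,1,1.7,-0.4,0.32,0,0,0,1,2.6,-0.6,0.56,0,0,0,1,3.5,-0.82,0.8,0,0,0,1,4.4,-1.02,1.04,0,0,0,1,5.1,-1.2,1.2,0,0,0,1,5.48,-1.28,1.24,0,0,0,1,5.48,-1.28,1.24,0,0,0]'

```text
time_s: 1.7
tcp_pos: [0.5427, 0.0444, 0.1592]
ee_rot: [[0.343, -0.939, -0.002], [-0.939, -0.343, -0.001], [0.0, 0.003, -1.0]]
wrist_force: [0.3, 0.9, -0.2]
gripper_width: 1.003
gripper_force: 0.0
```

Run:
```python
from h import *;from station import r
s=r.sense();c=np.array([.571,-.033]);d=np.array([-.347,.938])
go(s,[*(c+.0825*d),.16],-159.7)
w=r.capture("wrist");cv2.imwrite("pics/w1.png",w["pixels"][:,:,::-1]);np.savez("w1.npz",**w);print(w["K"][0],w["world_from_camera"].round(3))
```

```text
d [-0.0001  0.0003 -0.0008] rot [ 0.14 -0.   -0.25]
[301.84562049   0.         254.91065196] [[-0.939  0.333  0.087  0.566]
 [-0.344 -0.911 -0.228 -0.018]
 [ 0.003 -0.244  0.97   0.321]
 [ 0.     0.     0.     1.   ]]
```

View pics/w1.png

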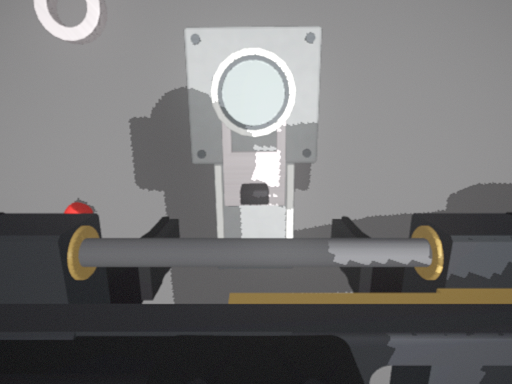

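The wrist view shows the cell's top at (253,93), with the grip block top near (254,190) midway between the fingers. I'll refine both positions.

Run:
```python
from h import *
c=np.load("w1.npz");P=pts(c);im=c["pixels"].astype(int)
m=(P[...,2]>.1)&(P[...,2]<.115)&(np.hypot(P[...,0]-.571,P[...,1]+.033)<.06)
q=P[m];(x,y),rr=cv2.minEnclosingCircle(q[:,:2].astype(np.float32));print("cell",x,y,rr,np.median(q[:,2]))
m=(P[...,2]>.072)&(P[...,2]<.085)&(np.hypot(P[...,0]-.542,P[...,1]-.044)<.03)
q=P[m];print("grip",m.sum(),cv2.minAreaRect(q[:,:2].astype(np.float32)),np.median(q[:,2]))
print(np.argwhere(m).min(0),np.argwhere(m).max(0))
b=np.array([[186,28],[320,28],[317,163],[191,163]]);
g=[ray(c,*t,.045)[:2].round(4) for t in b];print(g,np.mean(g,0))
for i,j in((0,3),(1,2)): e=g[j]-g[i];print(np.degrees(np.arctan2(-e[0],e[1])))
for v in range(160,240,8): print(v,P[v,[222,238,254,285,290]][:,2].round(3))
```

```text
cell 0.5714139938354492 -0.030976658686995506 0.02906777337193489 0.10766386384253454
grip 491 ((0.5429165959358215, 0.0440816693007946), (0.024362988770008087, 0.014452616684138775), 24.30693244934082) 0.078586594706581
[188 239] [205 268]
[array([ 0.6426, -0.0644]), array([ 0.5381, -0.1027]), array([0.4963, 0.0023]), array([0.6054, 0.0422])] [ 0.5706  -0.03065]
19.237358257560924
21.707265996456567
160 [0.046 0.053 0.052 0.044 0.045]
168 [0.045 0.052 0.053 0.044 0.051]
176 [0.046 0.053 0.054 0.044 0.051]
184 [0.044 0.053 0.059 0.045 0.05 ]
192 [0.046 0.053 0.079 0.044 0.051]
200 [0.048 0.053 0.078 0.045 0.05 ]
208 [0.049 0.045 0.044 0.045 0.052]
216 [0.05  0.045 0.045 0.045 0.05 ]
224 [0.05  0.045 0.043 0.044 0.051]
232 [0.05  0.321 0.045 0.046 0.05 ]
```

Converted, 0.095 m is 1.9, 0.085 m is 1.7.

Call:
send_path --increments '[1,0,0,0.6,0,0,0,1,0,0,1.2,0,0,0,1,0,0,1.7,0,0,0,1,0,0,1.9,0,0,0,1,0,0,1.9,0,0,0,0.2,0,0,1.9,0,0,0,0.2,0,0,1.9,0,0,0,0.2,0,0,1.9,0,0,0]'

```text
time_s: 2.55
tcp_pos: [0.5431, 0.047, 0.0668]
ee_rot: [[0.347, -0.938, 0.002], [-0.938, -0.347, 0.001], [0.0, -0.003, -1.0]]
wrist_force: [0.3, 0.7, 0.8]
gripper_width: 0.81
gripper_force: 0.0
```

Call:
send_path --increments '[0.2,0,0,0,0,0,0,0.2,0,0,0,0,0,0,0.2,0,0,0,0,0,0,0.2,0,0,0,0,0,0,0.2,0,0,0,0,0,0,0.2,0,0,0,0,0,0]'

```text
time_s: 3.15
tcp_pos: [0.5424, 0.0466, 0.0655]
ee_rot: [[0.347, -0.938, 0.0], [-0.938, -0.347, 0.0], [0.0, -0.0, -1.0]]
wrist_force: [-0.6, -0.3, -0.4]
gripper_width: 0.27
gripper_force: 30.2
```

Converted, -0.037 m is -0.74, -0.033 m is -0.66.

Call:
send_path --increments '[0.2,-0.16,0,0,0,0,0,0.2,-0.36,0,0,0,0,0,0.2,-0.52,0,0,0,0,0,0.2,-0.66,0,0,0,0,0,0.2,-0.74,0,0,0,0,0,0.2,-0.74,0,0,0,0,0]'

```text
time_s: 3.75
tcp_pos: [0.529, 0.0823, 0.0655]
ee_rot: [[0.347, -0.938, -0.0], [-0.938, -0.347, 0.001], [-0.001, 0.0, -1.0]]
wrist_force: [-1.7, 1.1, -0.9]
gripper_width: 0.273
gripper_force: 30.0
```

Call:
send_path --increments '[0.2,-0.04,0,0,0,0,0,0.2,-0.04,0,0,0,0,0,0.2,-0.04,0,0,0,0,0]'

```text
time_s: 4.05
tcp_pos: [0.5286, 0.0833, 0.0655]
ee_rot: [[0.346, -0.938, -0.0], [-0.938, -0.346, 0.0], [-0.0, 0.0, -1.0]]
wrist_force: [-1.2, 0.8, 0.4]
gripper_width: 0.273
gripper_force: 30.0
```

Converted, -0.003 m is -0.06, -0.002 m is -0.04.

Call:
send_path --increments '[0.2,-0.02,0,0,0,0,0,0.2,-0.04,0,0,0,0,0,0.2,-0.06,0,0,0,0,0,0.2,-0.06,0,0,0,0,0]'

```text
time_s: 4.45
tcp_pos: [0.5285, 0.0836, 0.0654]
ee_rot: [[0.347, -0.938, 0.0], [-0.938, -0.347, -0.003], [0.003, 0.001, -1.0]]
wrist_force: [3.7, -11.0, -3.0]
gripper_width: 0.272
gripper_force: 30.0
```

Converted, -0.095 m is -1.9, -0.06 m is -1.2.

Call:
send_path --increments '[0.2,0.05,0,0,0,0,0,1,0.05,0,0,0,0,0,1,0.05,0,0,0,0,0,1,0.05,0,0,0,0,0,1,0.05,0,-0.4,0,0,0,1,0.05,0,-1.2,0,0,0,1,0.05,0,-1.9,0,0,0,1,0.05,0,-1.9,0,0,0]'

```text
time_s: 5.25
tcp_pos: [0.532, 0.0851, 0.1661]
ee_rot: [[0.348, -0.937, 0.011], [-0.937, -0.348, 0.004], [0.0, -0.012, -1.0]]
wrist_force: [0.4, 0.4, 0.3]
gripper_width: 0.826
gripper_force: 0.0
```

Run:
```python
from h import *;from station import r
s=r.sense();print(s['joints'][5]);go(s,[.571,-.0315,.16],-159.6)
w=r.capture("top");P=pts(w);im=w["pixels"].astype(int)
m=(P[...,2]>.1)&(P[...,2]<.115)&(np.hypot(P[...,0]-.571,P[...,1]+.033)<.04)
q=P[m];print("cell",m.sum(),q.mean(0))
```

```text
-6.0870828169160545
d [0.1229 0.0042 0.0061] rot [-0.68 -0.02 -0.03]
cell 540 [ 0.57026763 -0.03248607  0.10770543]
```

Converted, 0.06 m is 1.2, 0.05 m is 1.

Call:
send_path --increments '[1,0.4,0.04,0.06,0,0,0,1,1,0.06,0.12,0,0,0,1,1.2,0.06,0.12,0,0,0,1,1.2,0.06,0.12,0,0,0]'

```text
time_s: 5.7
tcp_pos: [0.5463, 0.0254, 0.1534]
ee_rot: [[0.345, -0.939, -0.002], [-0.939, -0.345, -0.0], [-0.0, 0.002, -1.0]]
wrist_force: [0.2, -0.2, -0.3]
gripper_width: 0.999
gripper_force: 0.0
```

Run:
```python
from h import *;from station import r
s=r.sense();c=r.capture("wrist");P=pts(c)
m=(P[...,2]>.1)&(P[...,2]<.115)&(np.hypot(P[...,0]-.571,P[...,1]+.033)<.06)
q=P[m];(x,y),rr=cv2.minEnclosingCircle(q[:,:2].astype(np.float32));print("cell",x,y,rr,np.median(q[:,2]))
m=(P[...,2]>.072)&(P[...,2]<.085)&(np.hypot(P[...,0]-.53,P[...,1]-.082)<.03)
q=P[m];R=m.sum() and cv2.minAreaRect(q[:,:2].astype(np.float32));print("grip",m.sum(),R)
if m.sum()>50: print(np.hypot(R[0][0]-x,R[0][1]-y))
go(s,[x,y,.08],-159.6)
```

```text
cell 0.5714354515075684 -0.030885253101587296 0.029055563732981682 0.10763467779259323
grip 108 ((0.5276868343353271, 0.08524534106254578), (0.023480869829654694, 0.004457039758563042), 19.985841751098633)
0.12409776954239708
d [ 0.0615 -0.0044  0.0734] rot [ 0.12  0.02 -0.24]
```

Converted, 0.07 m is 1.4, 0.061 m is 1.22.

Call:
send_path --increments '[1,0.5,-0.04,0,0,0,0,1,1.1,-0.08,0,0,0,0,1,1.22,-0.08,0.2,0,0,0,1,1.22,-0.08,0.7,0,0,0,1,1.22,-0.08,1.2,0,0,0,1,1.22,-0.08,1.4,0,0,0,1,1.22,-0.08,1.4,0,0,0,1,1.22,-0.08,1.4,0,0,0]'

```text
time_s: 6.55
tcp_pos: [0.5721, -0.0289, 0.0852]
ee_rot: [[0.348, -0.938, 0.001], [-0.938, -0.348, -0.0], [0.001, -0.001, -1.0]]
wrist_force: [-0.6, -0.1, 0.7]
gripper_width: 0.997
gripper_force: 0.0
```

Run:
```python
from h import *;from station import r
go(r.sense(),[.571,-.0313,.083],-159.6)
```

```text
d [0.0019 0.0018 0.0022] rot [-0.05 -0.03 -0.05]
```

Call:
send_path --increments '[0.55,0,0,0,0,0,0,0.55,0,0,0,0,0,0,0.55,0,0,0,0,0,0,0.55,0,0,0,0,0,0,0.55,0,0,0,0,0,0,0.55,0,0,0,0,0,0,0.55,0,0,0,0,0,0,0.55,0,0,0,0,0,0]'

```text
time_s: 7.35
tcp_pos: [0.5716, -0.0295, 0.0848]
ee_rot: [[0.347, -0.938, 0.0], [-0.938, -0.347, -0.0], [0.0, -0.0, -1.0]]
wrist_force: [-1.7, -0.1, 2.9]
gripper_width: 0.655
gripper_force: 30.0
```

Call:
send_path --increments '[0.55,0.02,0.01,0.02,0,0,0,0.55,0.02,0.01,0.04,0,0,0,0.55,0.02,0.01,0.04,0,0,2,0.55,0.02,0.01,0.04,0,0,4,0.55,0.02,0.01,0.04,0,0,6,0.55,0.02,0.01,0.04,0,0,8,0.55,0.02,0.01,0.04,0,0,10,0.55,0.02,0.01,0.04,0,0,10]'

```text
time_s: 8.15
tcp_pos: [0.5727, -0.0306, 0.0846]
ee_rot: [[0.004, -1.0, 0.003], [-1.0, -0.004, -0.0], [0.0, -0.003, -1.0]]
wrist_force: [-1.8, 0.4, 10.5]
gripper_width: 0.657
gripper_force: 30.0
```

```bash
python3 -c "
from station import r;s=r.sense();print(s['moment'],s['joints'][5])"
```

```text
[ 0.19749454  0.58164312 -0.14124764] -12.959365272343916
```

Create q.py:
```python
from station import r
s=r.sense();print("MOM",s['moment'].round(2) if hasattr(s['moment'],'round') else s['moment'])
```

```text
(no output)
```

Call:
send_path --increments '[0.55,0,0,0,0,0,2,0.55,0,0,0,0,0,4,0.55,0,0,0,0,0,6,0.55,0,0,0,0,0,6]'

```text
time_s: 8.55
tcp_pos: [0.5729, -0.0307, 0.0847]
ee_rot: [[-0.204, -0.979, 0.004], [-0.979, 0.204, -0.0], [-0.0, -0.004, -1.0]]
wrist_force: [-1.4, -0.1, 9.3]
gripper_width: 0.66
gripper_force: 30.0
```

```bash
python3 q.py
```

```text
MOM [ 0.15  0.41 -0.13]
```

Call:
send_path --increments '[0.55,0,0,0,0,0,2,0.55,0,0,0,0,0,4,0.55,0,0,0,0,0,6,0.55,0,0,0,0,0,6]'

```text
time_s: 8.95
tcp_pos: [0.5729, -0.0307, 0.0847]
ee_rot: [[-0.403, -0.915, 0.004], [-0.915, 0.403, -0.0], [-0.001, -0.004, -1.0]]
wrist_force: [-1.6, -0.1, 9.3]
gripper_width: 0.662
gripper_force: 30.0
```

```bash
python3 q.py
```

```text
MOM [-0.01  0.36 -0.09]
```

Converted, 12 degrees is 6.

Call:
send_path --increments '[0.55,0,0,0,0,0,2,0.55,0,0,0,0,0,4,0.55,0,0,0,0,0,6,0.55,0,0,0,0,0,6]'

```text
time_s: 9.35
tcp_pos: [0.5731, -0.0308, 0.0847]
ee_rot: [[-0.584, -0.812, 0.004], [-0.812, 0.584, -0.0], [-0.002, -0.004, -1.0]]
wrist_force: [-1.4, 0.5, 8.6]
gripper_width: 0.657
gripper_force: 30.0
```

```bash
python3 q.py
```

```text
MOM [-0.06  0.23 -0.09]
```

Call:
send_path --increments '[0.55,0,0,0,0,0,2,0.55,0,0,0,0,0,4,0.55,0,0,0,0,0,6,0.55,0,0,0,0,0,6]'

```text
time_s: 9.75
tcp_pos: [0.5732, -0.0307, 0.0847]
ee_rot: [[-0.74, -0.672, 0.004], [-0.672, 0.74, -0.0], [-0.003, -0.003, -1.0]]
wrist_force: [-0.2, -1.6, 8.8]
gripper_width: 0.657
gripper_force: 30.0
```

```bash
python3 q.py
```

```text
MOM [-0.06  0.18 -0.13]
```

Converted, 12 degrees is 6.

Call:
send_path --increments '[0.55,0,0,0,0,0,2,0.55,0,0,0,0,0,4,0.55,0,0,0,0,0,6,0.55,0,0,0,0,0,6]'

```text
time_s: 10.15
tcp_pos: [0.5722, -0.0312, 0.0843]
ee_rot: [[-0.864, -0.504, 0.002], [-0.504, 0.864, -0.001], [-0.001, -0.002, -1.0]]
wrist_force: [-1.9, -1.5, 9.4]
gripper_width: 0.663
gripper_force: 30.0
```

```bash
python3 q.py
```

```text
MOM [-0.37  0.54 -0.03]
```

Call:
send_path --increments '[0.55,0,0,0,0,0,2,0.55,0,0,0,0,0,4,0.55,0,0,0,0,0,6,0.55,0,0,0,0,0,6]'

```text
time_s: 10.55
tcp_pos: [0.5715, -0.0305, 0.0819]
ee_rot: [[-0.95, -0.314, 0.0], [-0.314, 0.95, 0.0], [-0.0, 0.0, -1.0]]
wrist_force: [1.2, 0.5, -3.1]
gripper_width: 0.659
gripper_force: 30.0
```

```bash
python3 q.py
```

```text
MOM [ 0.03 -0.63  0.  ]
```

The cell has dropped, so it's engaged. Now I'll push it home.

Converted, 0.002 m is 0.04, 0.001 m is 0.02.

Call:
send_path --increments '[0.55,0,0,0.02,0,0,0,0.55,0,0,0.04,0,0,0,0.55,0,0,0.04,0,0,0,0.55,0,0,0.04,0,0,0]'

```text
time_s: 10.95
tcp_pos: [0.5715, -0.0305, 0.0803]
ee_rot: [[-0.949, -0.314, 0.0], [-0.314, 0.949, 0.0], [-0.0, 0.0, -1.0]]
wrist_force: [2.0, -0.9, -3.2]
gripper_width: 0.663
gripper_force: 30.0
```

```bash
python3 q.py
```

```text
MOM [ 0.06 -0.82 -0.  ]
```

Call:
send_path --increments '[0.55,0,0,0.02,0,0,0,0.55,0,0,0.04,0,0,0,0.55,0,0,0.06,0,0,0,0.55,0,0,0.06,0,0,0]'

```text
time_s: 11.35
tcp_pos: [0.5717, -0.0306, 0.0782]
ee_rot: [[-0.949, -0.314, 0.001], [-0.314, 0.949, -0.0], [-0.001, -0.0, -1.0]]
wrist_force: [0.8, 0.3, 4.7]
gripper_width: 0.656
gripper_force: 30.0
```

```bash
python3 q.py
```

```text
MOM [ 0.26  0.01 -0.01]
```

Call:
send_path --increments '[0.55,0,0,0.02,0,0,0,0.55,0,0,0.04,0,0,0,0.55,0,0,0.06,0,0,0,0.55,0,0,0.06,0,0,0]'

```text
time_s: 11.75
tcp_pos: [0.5717, -0.0306, 0.0751]
ee_rot: [[-0.949, -0.314, 0.001], [-0.314, 0.949, -0.0], [-0.001, -0.0, -1.0]]
wrist_force: [-0.3, 0.4, 5.9]
gripper_width: 0.661
gripper_force: 30.0
```

```bash
python3 q.py
```

```text
MOM [ 0.28  0.11 -0.07]
```

Call:
send_path --increments '[0.55,0,0,0.02,0,0,0,0.55,0,0,0.04,0,0,0,0.55,0,0,0.04,0,0,0,0.55,0,0,0.04,0,0,0]'

```text
time_s: 12.15
tcp_pos: [0.5718, -0.0305, 0.075]
ee_rot: [[-0.949, -0.315, 0.001], [-0.315, 0.949, -0.0], [-0.001, -0.001, -1.0]]
wrist_force: [-4.5, 1.9, 14.9]
gripper_width: 0.661
gripper_force: 30.0
```

```bash
python3 q.py
```

```text
MOM [ 0.59  1.16 -0.02]
```

Call:
send_path --increments '[0.55,0,0,0,0,0,0,0.55,0,0,0,0,0,0,0.55,0,0,0,0,0,0]'

```text
time_s: 12.45
tcp_pos: [0.5718, -0.0305, 0.075]
ee_rot: [[-0.949, -0.315, 0.002], [-0.315, 0.949, -0.0], [-0.001, -0.001, -1.0]]
wrist_force: [-4.4, 1.4, 16.6]
gripper_width: 0.658
gripper_force: 30.0
```

```bash
python3 q.py;python3 - <<'E'
from h import *;from station import r
for n in("scene","wrist","top"):
    c=r.capture(n);P=pts(c);
    m=(np.hypot(P[...,0]-.571,P[...,1]+.0315)<.012);z=P[m][:,2];print(n,m.sum(),np.percentile(z,[10,50,90]).round(4) if m.sum() else '')
    cv2.imwrite(f"pics/{n}9.png",c["pixels"][:,:,::-1])
a=cv2.imread("pics/scene9.png")[120:290,190:420];cv2.imwrite("pics/end.png",cv2.resize(a,(0,0),fx=3,fy=3,interpolation=2))
E
```

```text
MOM [ 0.53  1.16 -0.09]
scene 123 [0.0968 0.442  0.4431]
wrist 381 [0.0975 0.0981 0.0989]
top 207 [0.442  0.4436 0.4451]
```

View pics/end.png

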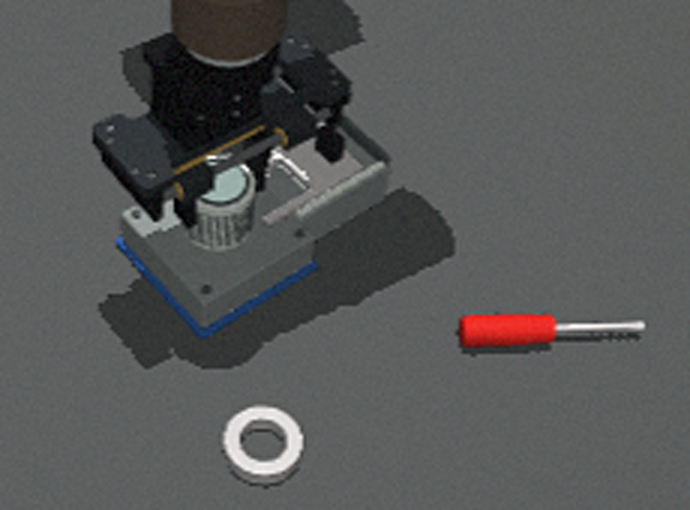

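View pics/wrist9.png

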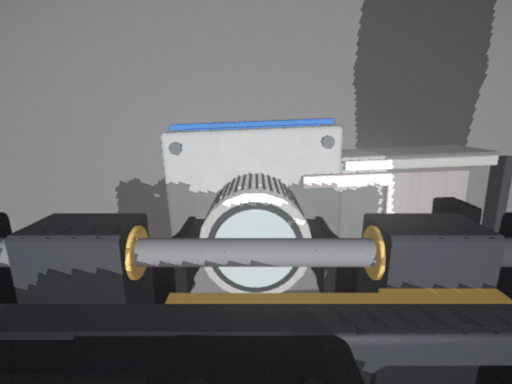

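The enlarged scene crop shows the cell at about (220,215), flat on the station, with the lock block at (330,140) out by the stop. The wrist view shows the cell at (256,245) held squarely. Its top has gone from 107.7 to 98.1 mm, so it is home.

```bash
python3 -c "
from station import r;print(r.finish_job())"
```

```text
the job is handed in; nothing more can be done
None
```

The job is handed in with the lock at its end stop and the cell engaged after about 92° of turn, gripped at 30 N and held home with about 16 N of push (top face 9.6 mm lower than at the start); no verdict was returned.

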